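Trap a spoon blank in the corner of the bench stop

ROBOT

A 7-joint arm with a two-finger parallel gripper is mounted at the origin on the work surface. World frame = base frame: x ahead of the robot, y to its left, z up, the work surface at z = 0. Lengths are in m, angles in rad, forces in N, time in s.
With the tool pointing down it reaches from about 0.425 to 0.875 m from the base axis. Payload 4.7 kg.
Tool frame: the origin (TCP) lies on the centre line of the jaws, within the pads' length; the fingertips stand ahead of it and the grasp point (between the pads) lies 2 mm behind it (nose_length is the z of the fingertips in the tool frame, in m); z points along the fingers, y is the line along which they close (so a half turn about z gives the same grasp; the last joint's range is limited). The gripper opens to 87 mm and grips with 3 to 60 N. Pads are 19 mm wide; open, the fingers measure 117 mm over their backs; the gripper's body (75 mm by 190 mm) begins 51 mm behind the grasp point.
Start: joints at [-1.13, 0.321, -0.07, 1.45, 0.023, 1.371, -0.057], TCP at [0.269, 0.592, 0.24] pointing down, gripper open.
Joint ranges: [-2.86, 2.86], [-0.3, 2.09], [-1.38, 1.24], [0.06, 2.45], [-1.56, 4.7], [0.09, 2.05], [-2.69, 2.69]. Speed limits (rad/s): [2.57, 2.57, 3.14, 3.14, 3.14, 3.14, 3.14].

INTERFACE

Orientations are given as a rotation vector (axis times angle).
In Python, from bench import * gives the robot as it stands.
- The arm moves only by the tool send_rows, never from a script. Its arguments are lists of equal length, an entry for each row: "xyz": the shift along the tool's x, y, z in mm, a list of three; "dr": the turn, a rotation vector about the tool's x, y, z in rad, a list of three. A call has exactly 10 rows; each row is the pose to reach, as a shift and turn from the pose commanded when the call began, along the tool's axes at that moment; what a row does not reach only later rows make up. A row lasts 1/12 s, in which the tool goes at most 41.7 mm and 7.16 degrees, less where a joint would pass 70% of its speed; a pose out of reach is approached as far as the arm can. A call with a gripper value outside its range is refused whole. "jaw" is the finger opening in mm, from 0 to 87, set as the call begins (left out, the last holds). The fingers move at their own pace and stop on an object; "grip_force" is the grip in N (left out, the last holds). Time passes only in rows, so rows that repeat a pose let the fingers close, or fill a call up. It gives the time, the measured TCP pose, the force, the opening and the grip force at its end, in the units of the state.
- get_state(): the state, without advancing time (a new reading comes with each control period).
- get_image(name): name is "scene" or "top" or "wrist"; returns the picture (400x640x3 uint8, red, green, blue); there is no depth.
- calibration(name): a dict with "vfov" (degrees; the focal length in pixels is half the picture's height over the tangent of half this angle, whatever the lens; pixels are square), "cx", "cy" (the principal point, pixels), "rvec" (rotation vector, rad) and "tvec" (3), from world to camera coordinates, as OpenCV has them; the wrist camera has in their place "hand_eye" (4x4, takes a point from camera to tool coordinates, whose origin is the TCP and whose axes are the flange's). Camera axes: x right, y down, z forward; pixel columns grow to the right and rows downward; lengths in m; the calibration is good to about 2 mm. The wrist camera is an equidistant fisheye: a pixel r from the principal point sees the ray r / f radians off the axis. A picture is of the moment at which its call begins: read the wrist's pose just before it. calibration takes no time and is no camera call.
- close_job(): hands the job in; it is judged then, once.
The state is a dict: "time": time; "joint_positions": joint angles; "qd": joint speeds; "joint_torque": joint torques, N m; "position": TCP position; "tool_rot": TCP orientation; "ft_force": force on the tool from outside, world axes, zero at the start; "torque": the same for the moment, N m; "grip_width": opening from 0.0 (shut) to 1.0 (fully open); "grip_force": force on a finger pad.
Only numpy, scipy, OpenCV 4.12 (cv2) and the standard library are available. Lean on these libraries where they do the work, as an engineer would, in place of code of your own. Each camera call takes 0.05 s, during which the arm holds its last target. There are 200 camera calls.

TASK

On the carving bench, push the spoon blank (the long block with the spoon drawn on it) along the bench until its long side lies flat against the back fence. Then push the sliding stop along the fence so that the blank sits fully home in the corner, tight between the end stop and the sliding stop. Do it all by pushing with the fingertips: lift or tip nothing, and leave the other things on the bench where they are.

Things in the scene. Friction and masses are not known exactly. Their poses are not given: they have to be found in the camera images.
- fence: L-shaped wooden stop, fixed to the bench, 30 mm tall, turned up to 0.25 rad. Origin at bench level on the back fence's front face (plane x = 0). x points away from the robot, y along the fence to the left. The fence fills x 0 to 30, y -220 to 180 mm; the end stop fills y 150 to 180, x -75 to 0 mm.
- corner (a point): inner corner of fence and end stop at bench level, (0, 150, 0) mm in the fence's frame, axes as the fence's. When fully home the blank's origin is at (-22.5, -75, 0) mm from it.
- blank: spoon blank: pale wooden block with a dark spoon shape drawn on top, 45 (x) x 150 (y) x 35 mm tall, about 0.18 kg, loose on the bench. Origin at the centre of its underside, y its long axis. It starts between the end stop and the sliding stop, its centre 80 to 120 mm in front of the fence, turned up to 0.5 rad from the fence's direction.
- stop (a joint): travel of the sliding stop along the fence towards the end stop (fence +y), m. Starts at 0 to 0.035, range 0 to 0.16, about 3 N of friction, stays where left. Its face towards the blank lies at fence y = -0.150 + joint, so the blank is tight at about 0.150. Pushed on, it drives the blank along the fence.
- stop_face (a point): point on the sliding stop's face towards the end stop, 22.5 mm in front of the fence's face, 17.5 mm above the bench, axes as the fence's. The stop is a dark wooden block 30 mm along the fence, reaching 56 mm from the fence towards the robot, 45 mm tall, saddled over the fence. The face to push is the opposite one, 30 mm away.
- offcut: bystander, to be left alone: short plain block of pale wood, 40 x 75 x 28 mm, lying on the bench in front of the end stop; origin at the bench under it
- bird: bystander, to be left alone: small carved wooden bird, about 30 x 70 x 62 mm, standing to the left of the end stop; origin at the bench under it
- knife: bystander, to be left alone: carving knife lying on the bench nearer the robot, wooden handle 110 x 24 x 18 mm, about 180 mm long in all; origin at the bench under it
- bowl: bystander, to be left alone: wooden bowl, 110 mm across, 45 mm tall, beyond the fence; origin at the bench under it
- mug: bystander, to be left alone: blue mug, 76 mm across (handle extra), 85 mm tall, front right; origin at the bench under it
- tin: bystander, to be left alone: green can, 70 mm across, 100 mm tall, front left; origin at the bench under it
- mallet: bystander, to be left alone: wooden mallet lying at the left, head 70 x 120 x 60 mm, 245 mm long in all; origin at the bench under it
There are look-alikes about, which are no part of the job. What is shaped like the blank but red is not meant.

How it is judged:
On the way, in this order (a step that is already met when the one before it is completed fails the run):
1. the blank's long side lies flat against the back fence (x of blank in the frame of corner between -0.0295 and -0.018 m and angle between the x axis of blank and the x axis of fence, either way round below 0.07 rad), for 0.2 s.
2. the blank is home in the corner and the sliding stop is up against it (x of blank in the frame of corner between -0.0265 and -0.018 m and angle between the x axis of blank and the x axis of fence, either way round below 0.035 rad and y of blank in the frame of corner between -0.079 and -0.07 m and y of blank in the frame of stop_face below 0.079 m), for 0.2 s.
At the end, for the whole second after the job is handed in: The blank lies at rest on the bench with no more than 4 mm between it and the fence, the end stop and the sliding stop (each), and its long side parallel to the fence within 2 degrees (all of step 2 and height (world z) of blank below 0.006 m and linear speed of blank below 0.01 m/s); the robot touches nothing.
It fails at once if the blank is lifted off the bench (over 10 mm) or tipped (height (world z) of blank above 0.01 m or angle between blank's own z axis and vertical above 0.2 rad).
It fails at once if a bystander is moved more than 25 mm (distance of any of offcut, bird, knife, bowl, mug, tin, mallet from where it was at the start of the episode above 0.025 m).
It also fails if it takes over 42 s, if anything falls off the work surface, if the arm or the gripper's body presses on something with over 40 N, if the wrist force passes 120 N, or if a joint passes its speed limit or range.

## Working session

There is one attempt and no reset: what is moved stays moved. The work goes in short steps, Python scripts to look and compute and a tool call to move; the robot and the scene stay as the last step left them, time stands still between calls to the robot, and variables do not carry over. Pictures are saved under pics/ and viewed, at most 10 in all, crops included, and the job is handed in when it is done.

Besides the shell and the picture viewer there is one more tool, called as name(argument=value, ...), one argument or row to a line, values as JSON. send_rows: Moves the arm, as the interface text tells. Its arguments: {"type":"object","properties":{"xyz":{"type":"array"},"dr":{"type":"array"},"jaw":{"type":"number"},"grip_force":{"type":"number"}},"required":["xyz","dr"]}

```bash
mkdir -p pics; ls; python3 - <<'E'
from bench import *
import cv2
s=get_state();print(s)
for n in("scene","top"):
    cv2.imwrite(f"pics/{n}0.png",get_image(n)[:,:,::-1]);print(calibration(n))
print(calibration("wrist"))
try: print(nose_length)
except Exception as e: print(e)
E
```

```text
pics
{'time': 0.0, 'joint_positions': array([-1.12989968,  0.32183252, -0.07014678,  1.45171203,  0.02263417,
        1.37080244, -0.0569002 ]), 'qd': array([ 0.00101265,  0.00133085, -0.00182252,  0.00147464,  0.00044468,
       -0.00038723, -0.00042884]), 'joint_torque': array([-7.61686283e-05, -4.91273367e+01, -4.03603585e-01, -3.12541544e+01,
       -6.36838214e-02,  4.33897250e-02,  1.77861148e-04]), 'position': array([0.26886822, 0.59119059, 0.23843722]), 'tool_rot': array([-6.65120513e-01, -3.07006540e+00,  3.05062338e-03]), 'ft_force': array([1.27103064, 0.53100216, 0.44900203]), 'torque': array([-0.01446607,  0.00141373,  0.02316243]), 'grip_force': 0.0, 'grip_width': 1.0054938603613108}
{'vfov': 48.757062909098636, 'cx': 319.338152674565, 'cy': 198.2133267344123, 'rvec': array([ 1.41651241,  2.35577005, -0.69267704]), 'tvec': array([ 0.20683692, -0.400439  ,  1.57088814])}
{'vfov': 53.113824486693545, 'cx': 325.58980424750695, 'cy': 206.4310654839835, 'rvec': array([ 2.17373713, -2.1791101 ,  0.06655127]), 'tvec': array([0.04844593, 0.54400575, 1.0929436 ])}
{'vfov': 65.70646984690485, 'cx': 320.40300397802275, 'cy': 198.49245358668333, 'hand_eye': array([[ 3.72119192e-04, -9.67512932e-01, -2.52821256e-01,
         6.85597017e-02],
       [ 9.99999892e-01,  2.89719277e-04,  3.63149863e-04,
        -1.57112323e-05],
       [-2.78104998e-04, -2.52821364e-01,  9.67512936e-01,
        -1.44056702e-01],
       [ 0.00000000e+00,  0.00000000e+00,  0.00000000e+00,
         1.00000000e+00]])}
0.017
```

View pics/top0.png

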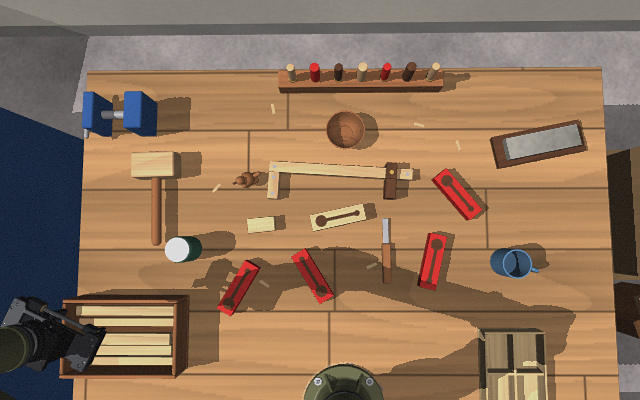

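View pics/scene0.png

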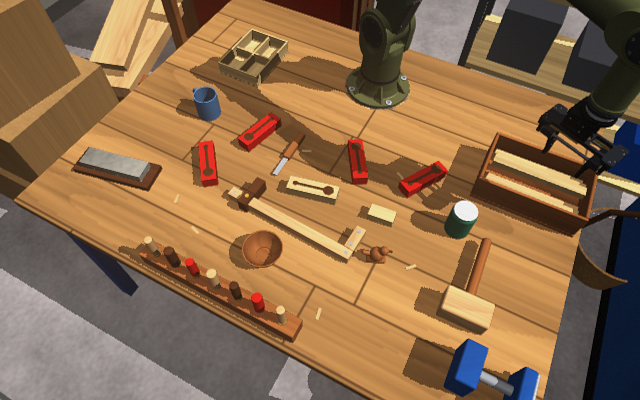

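Top view: the blank is the pale block with the spoon at (338,217). It could be confused with the offcut at (261,224), or the red blanks at (457,194), (433,261), (312,275) and (239,287). The fence runs (270,167)–(412,174), the end stop is at (274,182), the sliding stop at (391,180), and the knife at (387,250). A close crop should confirm the choice.

```bash
cat > h.py <<'E'
from bench import *
import cv2, numpy as np
from scipy.spatial.transform import Rotation as R
def K(c): 
    f=200/np.tan(np.radians(c["vfov"]/2)); return np.array([[f,0,c["cx"]],[0,f,c["cy"]],[0,0,1]])
def cast(n,px,z):
    c=calibration(n);r=R.from_rotvec(c["rvec"]).as_matrix()
    d=np.c_[np.atleast_2d(px),np.ones(len(np.atleast_2d(px)))]@np.linalg.inv(K(c)).T@r
    o=-r.T@c["tvec"]; return (o+d*((z-o[2])/d[:,2])[:,None])[:,:2]
def pale(n,im=None):
    im=get_image(n) if im is None else im
    h=cv2.cvtColor(im,cv2.COLOR_RGB2HSV); return im,h
def rect(pts):
    (c,wh,a)=cv2.minAreaRect(np.float32(pts*1000)); 
    return np.array(c)/1000,np.array(wh),a
E
python3 - <<'E'
from h import *
im,h=pale("top")
cr=im[140:290,230:430]; cv2.imwrite("pics/crop1.png",cv2.resize(cr,None,fx=4,fy=4,interpolation=cv2.INTER_CUBIC)[:,:,::-1])
for n,p in dict(blank=(325,222),off=(261,224),fence=(320,169),end=(274,185),bench=(300,200),stop=(391,185),spoon=(323,220)).items(): print(n,h[p[1],p[0]])
E
```

```text
blank [ 10 142  99]
off [ 24  81 220]
fence [ 19  94 219]
end [ 15 109 216]
bench [ 14 126 172]
stop [ 11 135 108]
spoon [  9 131  97]
```

View pics/crop1.png

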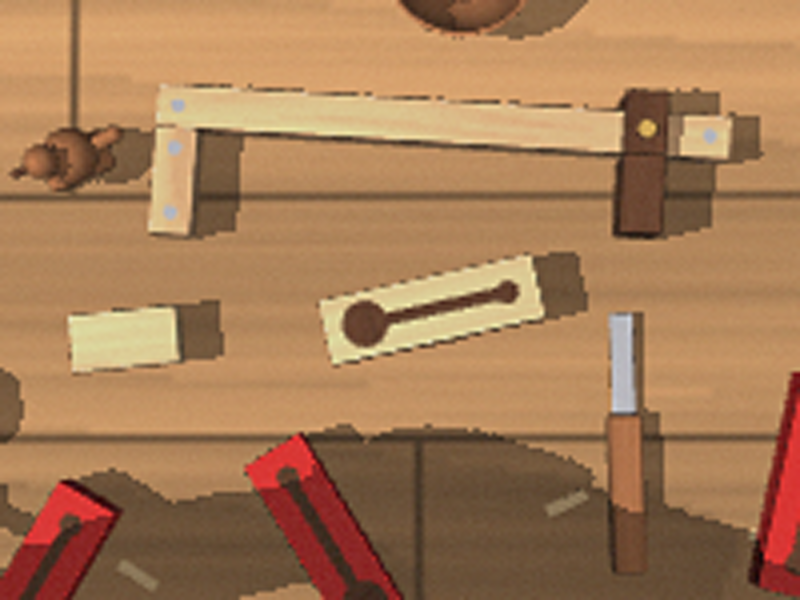

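The crop confirms the blank: pale with a dark spoon, corners at crop (320,300), (530,255), (545,318), (335,363). The stop's pushing face is its right side at crop x≈665. Next I'll work out the positions.

```bash
cat >> h.py <<'E'
def blank(n="top",im=None,roi=(285,185,380,240)):
    im,h=pale(n,im); x0,y0,x1,y1=roi
    m=cv2.inRange(h,(18,50,170),(32,110,255)); k=np.zeros_like(m); k[y0:y1,x0:x1]=m[y0:y1,x0:x1]
    cs=cv2.findContours(k,cv2.RETR_EXTERNAL,cv2.CHAIN_APPROX_NONE)[0]; c=max(cs,key=cv2.contourArea)[:,0]
    return rect(cast(n,c,.035))
E
python3 - <<'E'
from h import *
im,h=pale("top"); print("blank",blank(im=im)); print("off",blank(im=im,roi=(240,205,285,240)))
cr=lambda *p:np.array(p)/4+[230,140]-.4
f=cast("top",cr((198,127),(400,142),(620,153)),.03);print("fence front",f)
e=cast("top",cr((197,133),(192,234),(148,232)),.03);print("end stop",e)
s=cast("top",cr((612,233),(661,236),(668,93),(624,91)),.045);print("stop",s)
d=f[0]-f[2];a=np.arctan2(-d[0],d[1]);print("fence yaw",a)
k=cast("top",cr((622,313),(610,570),(645,570)),.01);print("knife",k)
print(cast("top",cr((300,435),(248,468)),.035), "red; bird",cast("top",cr((60,190),(125,130)),.03), cast("top",cr((730,158)),.03))
E
```

```text
blank (array([0.51426453, 0.014452  ]), array([ 43.75196075, 148.22277832]), 12.575240135192871)
off (array([0.49467337, 0.22601556]), array([37.99571991, 72.7074585 ]), 5.571829319000244)
fence front [[ 0.64172418  0.1761796 ]
 [ 0.63061907  0.03567147]
 [ 0.62231123 -0.11661019]]
end stop [[0.63751402 0.17684779]
 [0.56696229 0.17983312]
 [0.56845414 0.21037273]]
stop [[ 0.56525445 -0.1084458 ]
 [ 0.56309578 -0.14167542]
 [ 0.66138525 -0.14791996]
 [ 0.66290676 -0.11787988]]
fence yaw -0.06620649239263612
knife [[ 0.51238955 -0.1192351 ]
 [ 0.33461642 -0.10863092]
 [ 0.33460756 -0.13277636]]
[[0.42854142 0.10439621]
 [0.4062257  0.13980819]] red; bird [[0.59795934 0.27189263]
 [0.63983191 0.22706982]] [[ 0.61852108 -0.19247689]]
```

```bash
cat >> h.py <<'E'
PSI=-.066; C=np.array([.6417,.1765])
FX=np.array([np.cos(PSI),np.sin(PSI)]); FY=np.array([-FX[1],FX[0]])
def w(fx,fy): return C+fx*FX+fy*FY      # corner frame -> world
def fr(p): p=np.asarray(p)[:2]-C; return np.array([p@FX,p@FY])
def go(fx,fy,z,yaw=PSI,turn=0):
    "shift (mm) and turn in tool axes; yaw=direction of tool y, as for fence y; turn=pi for flipped"
    s=get_state(); r=R.from_rotvec(s["tool_rot"])
    t=R.from_euler("z",yaw+turn)*R.from_matrix(np.diag([-1.,1,-1]))
    p=np.r_[w(fx,fy),z]
    print("t",s["time"],"at",fr(s["position"])*1000,s["position"][2],"->",np.round(1000*r.inv().apply(p-s["position"]),1),"dr",np.round((r.inv()*t).as_rotvec(),3),"F",np.round(s["ft_force"],1))
E
python3 -c "
from h import *
go(-.19,-.17,.24)"
```

```text
t 0.2 at [-399.2555831   389.41302755] 0.23890795839689186 -> [-393.3 -449.5   -0.5] dr [-0.001 -0.    -0.361] F [-0.4  0.3 -0.7]
```

send_rows(
  xyz=[
    [-20,-23,0],
    [-45,-51,0],
    [-70,-80,0],
    [-95,-108,0],
    [-120,-137,0],
    [-145,-165,0],
    [-170,-194,0],
    [-195,-222,0],
    [-218,-249,0],
    [-236,-270,0],
  ],
  dr=[
    [0,0,-0.02],
    [0,0,-0.04],
    [0,0,-0.06],
    [0,0,-0.085],
    [0,0,-0.11],
    [0,0,-0.13],
    [0,0,-0.15],
    [0,0,-0.175],
    [0,0,-0.2],
    [0,0,-0.217],
  ],
  jaw=70,
)

```text
time: 1.03
position: [0.3728, 0.245, 0.2396]
tool_rot: [0.331, 3.124, -0.0]
ft_force: [0.9, 0.0, 0.0]
grip_width: 0.806
grip_force: 0.0
```

```bash
python3 -c "
from h import *
go(-.19,-.17,.15)"
```

```text
t 1.0333 at [-272.8074972    50.66004412] 0.23959762007152363 -> [-113.8 -206.4   89.7] dr [-0.     0.    -0.145] F [0.9 0.  0. ]
```

send_rows(
  xyz=[
    [-13,-22,5],
    [-28,-50,15],
    [-43,-77,28],
    [-58,-105,42],
    [-73,-132,56],
    [-88,-160,70],
    [-102,-186,82],
    [-114,-206,90],
    [-114,-206,90],
    [-114,-206,90],
  ],
  dr=[
    [0,0,-0.02],
    [0,0,-0.04],
    [0,0,-0.06],
    [0,0,-0.08],
    [0,0,-0.1],
    [0,0,-0.12],
    [0,0,-0.14],
    [0,0,-0.145],
    [0,0,-0.145],
    [0,0,-0.145],
  ],
)

```text
time: 1.87
position: [0.4405, 0.0219, 0.1492]
tool_rot: [-0.107, -3.139, -0.0]
ft_force: [-0.3, -0.4, 0.6]
grip_width: 0.802
grip_force: 0.0
```

```bash
python3 -c "
from h import *
go(-.19,-.17,.027)
cv2.imwrite('pics/w1.png',get_image('wrist')[:,:,::-1])"
```

```text
t 1.8667 at [-190.55587038 -167.53128746] 0.14915243177751286 -> [ -0.7  -2.5 122.2] dr [-0.    -0.001 -0.002] F [-0.3 -0.4  0.6]
```

View pics/w1.png

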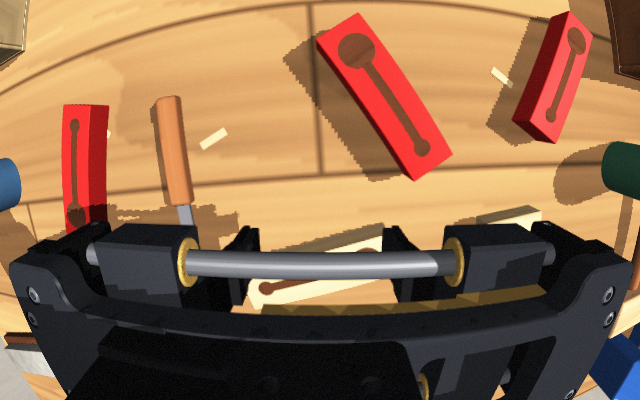

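The wrist view shows the red block's near corner at (450,157), clear of the fingers at (245,260) and (400,260). The blank lies beyond them, so I'll descend.

send_rows(
  xyz=[
    [0,0,15],
    [0,0,32],
    [0,-1,50],
    [0,-2,68],
    [0,-2,86],
    [0,-2,102],
    [0,-2,114],
    [0,-2,121],
    [0,-2,121],
    [0,-2,121],
  ],
  dr=[
    [0,0,0],
    [0,0,0],
    [0,0,0],
    [0,0,0],
    [0,0,0],
    [0,0,0],
    [0,0,0],
    [0,0,0],
    [0,0,0],
    [0,0,0],
  ],
)

```text
time: 2.75
position: [0.4408, 0.0219, 0.0289]
tool_rot: [0.099, 3.14, 0.0]
ft_force: [1.2, 0.0, 1.4]
grip_width: 0.808
grip_force: 0.0
```

send_rows(
  xyz=[
    [-4,0,0],
    [-9,0,0],
    [-14,0,0],
    [-20,0,0],
    [-26,0,0],
    [-32,0,0],
    [-38,0,0],
    [-44,0,0],
    [-50,0,0],
    [-55,0,0],
  ],
  dr=[
    [0,0,0],
    [0,0,0],
    [0,0,0],
    [0,0,0],
    [0,0,0],
    [0,0,0],
    [0,0,0],
    [0,0,0],
    [0,0,0],
    [0,0,0],
  ],
)

```text
time: 3.58
position: [0.4962, 0.0174, 0.0285]
tool_rot: [0.102, 3.14, -0.0]
ft_force: [-0.3, 0.3, -0.1]
grip_width: 0.803
grip_force: 0.3
```

```bash
python3 -c "
from h import *
go(-.0565,-.17,.027)
im=get_image('top')
cv2.imwrite('pics/t2.png',cv2.resize(im[140:290,230:430],None,fx=4,fy=4)[:,:,::-1])"
```

```text
t 3.5833 at [-134.65170455 -168.33033065] 0.02849111991406437 -> [-78.1  -1.8   1.5] dr [-0.     0.     0.001] F [-0.3  0.3 -0.1]
```

View pics/t2.png

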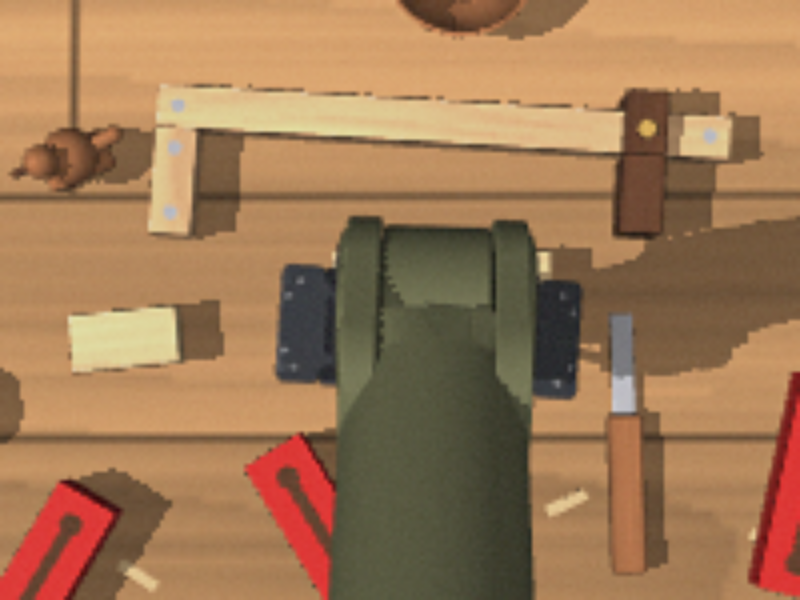

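The arm hides most of the blank, but its ends at crop (335,260) and (545,262) show it has squared up on the fingers. I'll keep pushing.

send_rows(
  xyz=[
    [-6,0,0],
    [-13,0,0],
    [-20,0,0],
    [-27,0,0],
    [-34,0,0],
    [-41,0,0],
    [-48,0,0],
    [-55,0,0],
    [-61,0,0],
    [-66,0,0],
  ],
  dr=[
    [0,0,0],
    [0,0,0],
    [0,0,0],
    [0,0,0],
    [0,0,0],
    [0,0,0],
    [0,0,0],
    [0,0,0],
    [0,0,0],
    [0,0,0],
  ],
)

```text
time: 4.47
position: [0.5621, 0.0131, 0.0285]
tool_rot: [0.102, 3.14, -0.0]
ft_force: [-0.4, 1.1, -0.1]
grip_width: 0.802
grip_force: 0.4
```

send_rows(
  xyz=[
    [-2,0,0],
    [-4,0,0],
    [-6,0,0],
    [-8,0,0],
    [-9,0,0],
    [-10,0,0],
    [-11,0,0],
    [-12,0,0],
    [-12,0,0],
    [-12,0,0],
  ],
  dr=[
    [0,0,0],
    [0,0,0],
    [0,0,0],
    [0,0,0],
    [0,0,0],
    [0,0,0],
    [0,0,0],
    [0,0,0],
    [0,0,0],
    [0,0,0],
  ],
)

```text
time: 5.3
position: [0.5736, 0.0124, 0.0286]
tool_rot: [0.102, 3.139, 0.0]
ft_force: [0.2, -0.6, -0.3]
grip_width: 0.807
grip_force: 0.1
```

```bash
python3 -c "
from h import *
go(-.0565,-.17,.027)"
```

```text
t 5.3 at [ -57.09548973 -168.23965947] 0.028649780726228702 -> [-0.6 -1.8  1.7] dr [0.    0.001 0.001] F [ 0.2 -0.6 -0.3]
```

send_rows(
  xyz=[
    [-1,0,0],
    [-2,0,0],
    [-3,0,0],
    [-4,0,0],
    [-4,0,0],
    [-5,0,0],
    [-5,0,0],
    [-6,0,0],
    [-6,0,0],
    [-6,0,0],
  ],
  dr=[
    [0,0,0],
    [0,0,0],
    [0,0,0],
    [0,0,0],
    [0,0,0],
    [0,0,0],
    [0,0,0],
    [0,0,0],
    [0,0,0],
    [0,0,0],
  ],
)

```text
time: 6.13
position: [0.5747, 0.0123, 0.0282]
tool_rot: [-0.1, -3.129, -0.001]
ft_force: [-13.8, 0.3, 12.0]
grip_width: 0.808
grip_force: 7.0
```

```bash
python3 -c "
from h import *
go(-.0565,-.17,.027)"
```

```text
t 6.1333 at [ -56.04992088 -168.2393509 ] 0.02818476194392854 -> [ 0.4 -1.8  1.2] dr [ 0.001 -0.011  0.002] F [-13.8   0.3  12. ]
```

Contact force of about 14 N, so the blank is seated on the fence. I'll back off, rise and move to the right of the stop.

send_rows(
  xyz=[
    [5,0,0],
    [12,0,0],
    [22,0,-3],
    [30,0,-10],
    [35,0,-22],
    [35,-5,-38],
    [35,-15,-56],
    [35,-32,-74],
    [34,-55,-90],
    [30,-80,-100],
  ],
  dr=[
    [0,0,0],
    [0,0,0],
    [0,0,0],
    [0,0,0],
    [0,0,0],
    [0,0,0],
    [0,0,0],
    [0,0,0],
    [0,0,0],
    [0,0,0],
  ],
  jaw=0,
)

```text
time: 6.97
position: [0.5446, -0.0657, 0.1307]
tool_rot: [0.098, 3.137, 0.002]
ft_force: [0.5, -0.1, -0.5]
grip_width: 0.13
grip_force: 0.0
```

```bash
python3 -c "
from h import *
go(-.035,-.354,.13)"
```

```text
t 6.9667 at [ -80.90772633 -248.10684654] 0.1306981315666727 -> [ -45.6 -106.     0.7] dr [0.001 0.003 0.003] F [ 0.5 -0.1 -0.5]
```

send_rows(
  xyz=[
    [-5,-14,0],
    [-10,-28,0],
    [-16,-42,0],
    [-22,-56,0],
    [-28,-70,0],
    [-34,-84,0],
    [-40,-96,0],
    [-46,-106,0],
    [-46,-106,0],
    [-46,-106,0],
  ],
  dr=[
    [0,0,0],
    [0,0,0],
    [0,0,0],
    [0,0,0],
    [0,0,0],
    [0,0,0],
    [0,0,0],
    [0,0,0],
    [0,0,0],
    [0,0,0],
  ],
)

```text
time: 7.8
position: [0.5831, -0.1749, 0.1286]
tool_rot: [0.103, 3.14, 0.0]
ft_force: [0.2, 1.1, 0.7]
grip_width: 0.006
grip_force: 0.0
```

```bash
python3 -c "
from h import *
go(-.035,-.354,.032)
im=get_image('top')
try:
  b=blank(im=im,roi=(300,178,372,205)); print(b,fr(b[0]))
except Exception as e: print(e)
cv2.imwrite('pics/t3.png',cv2.resize(im[140:290,230:430],None,fx=4,fy=4)[:,:,::-1])"
```

```text
t 7.8 at [ -35.26265248 -354.46299976] 0.1285965326048686 -> [-0.3  0.5 96.6] dr [0. 0. 0.] F [0.2 1.1 0.7]
(array([0.60220801, 0.00156959]), array([148.96504211,  38.84475708]), 89.77056884765625) [-0.02786898 -0.17715413]
```

View pics/t3.png

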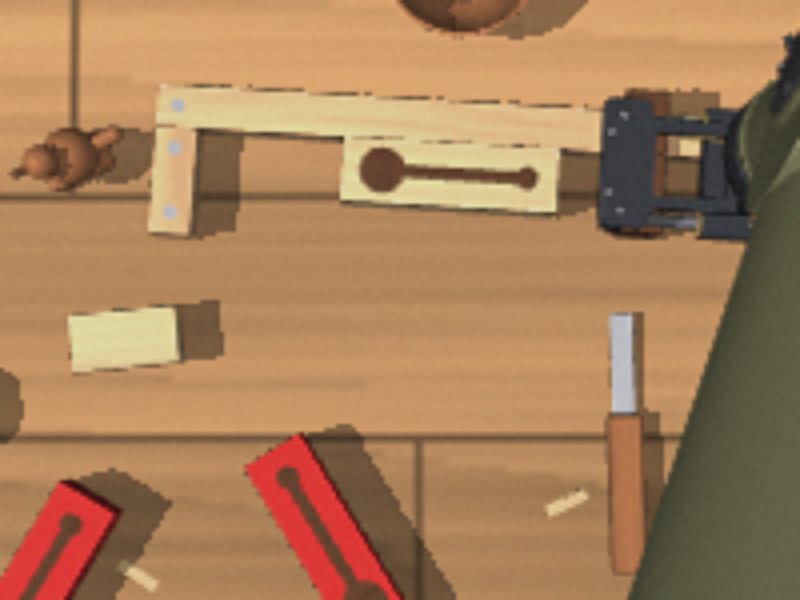

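The blank is flat on the fence, crop (342–560,138–212). I'll descend to the right of the stop.

send_rows(
  xyz=[
    [0,0,13],
    [0,0,27],
    [0,0,41],
    [0,0,55],
    [0,0,68],
    [0,0,80],
    [0,0,89],
    [0,0,94],
    [0,0,94],
    [0,0,94],
  ],
  dr=[
    [0,0,0],
    [0,0,0],
    [0,0,0],
    [0,0,0],
    [0,0,0],
    [0,0,0],
    [0,0,0],
    [0,0,0],
    [0,0,0],
    [0,0,0],
  ],
)

```text
time: 8.68
position: [0.5834, -0.1748, 0.0346]
tool_rot: [0.102, 3.14, -0.0]
ft_force: [-0.2, -0.0, 1.1]
grip_width: 0.004
grip_force: 0.0
```

send_rows(
  xyz=[
    [0,4,0],
    [0,8,0],
    [0,13,0],
    [0,18,0],
    [0,23,0],
    [0,28,0],
    [0,33,0],
    [0,37,0],
    [0,40,0],
    [0,40,0],
  ],
  dr=[
    [0,0,0],
    [0,0,0],
    [0,0,0],
    [0,0,0],
    [0,0,0],
    [0,0,0],
    [0,0,0],
    [0,0,0],
    [0,0,0],
    [0,0,0],
  ],
)

```text
time: 9.52
position: [0.5863, -0.1338, 0.0349]
tool_rot: [0.1, 3.139, 0.001]
ft_force: [0.1, -2.0, 1.4]
grip_width: 0.004
grip_force: 0.8
```

```bash
python3 -c "
from h import *
go(-.035,-.195,.034)"
```

```text
t 9.5167 at [ -34.86319305 -313.28024189] 0.03486341477308996 -> [-1.000e-01  1.183e+02  9.000e-01] dr [0.001 0.001 0.002] F [ 0.1 -2.   1.4]
```

send_rows(
  xyz=[
    [0,5,0],
    [0,11,0],
    [0,17,0],
    [0,23,0],
    [0,29,0],
    [0,35,0],
    [0,41,0],
    [0,46,0],
    [0,50,0],
    [0,52,0],
  ],
  dr=[
    [0,0,0],
    [0,0,0],
    [0,0,0],
    [0,0,0],
    [0,0,0],
    [0,0,0],
    [0,0,0],
    [0,0,0],
    [0,0,0],
    [0,0,0],
  ],
)

```text
time: 10.35
position: [0.5895, -0.0821, 0.0347]
tool_rot: [0.101, 3.14, 0.0]
ft_force: [0.9, -4.9, 5.1]
grip_width: 0.005
grip_force: 2.9
```

send_rows(
  xyz=[
    [0,5,0],
    [0,11,0],
    [0,17,0],
    [0,23,0],
    [0,29,0],
    [0,35,0],
    [0,41,0],
    [0,46,0],
    [0,50,0],
    [0,52,0],
  ],
  dr=[
    [0,0,0],
    [0,0,0],
    [0,0,0],
    [0,0,0],
    [0,0,0],
    [0,0,0],
    [0,0,0],
    [0,0,0],
    [0,0,0],
    [0,0,0],
  ],
)

```text
time: 11.18
position: [0.5927, -0.0307, 0.0347]
tool_rot: [0.101, 3.14, -0.0]
ft_force: [0.9, -5.8, 4.4]
grip_width: 0.0
grip_force: 3.0
```

```bash
python3 -c "
from h import *
go(-.035,-.195,.034)"
```

```text
t 11.1833 at [ -35.24480701 -209.9738539 ] 0.03470862795556872 -> [-0.3 15.   0.7] dr [-0.     0.     0.001] F [ 0.9 -5.8  4.4]
```

send_rows(
  xyz=[
    [0,1,0],
    [0,3,0],
    [0,5,0],
    [0,7,0],
    [0,9,0],
    [0,10,0],
    [0,11,0],
    [0,12,0],
    [0,13,0],
    [0,13,0],
  ],
  dr=[
    [0,0,0],
    [0,0,0],
    [0,0,0],
    [0,0,0],
    [0,0,0],
    [0,0,0],
    [0,0,0],
    [0,0,0],
    [0,0,0],
    [0,0,0],
  ],
)

```text
time: 12.02
position: [0.5935, -0.0184, 0.0347]
tool_rot: [0.102, 3.14, -0.0]
ft_force: [0.1, -4.5, 4.8]
grip_width: 0.009
grip_force: 2.8
```

send_rows(
  xyz=[
    [0,0.5,0],
    [0,1,0],
    [0,1.5,0],
    [0,2,0],
    [0,2.5,0],
    [0,3,0],
    [0,3.5,0],
    [0,4,0],
    [0,4,0],
    [0,4,0],
  ],
  dr=[
    [0,0,0],
    [0,0,0],
    [0,0,0],
    [0,0,0],
    [0,0,0],
    [0,0,0],
    [0,0,0],
    [0,0,0],
    [0,0,0],
    [0,0,0],
  ],
)

```text
time: 12.85
position: [0.5937, -0.0145, 0.0347]
tool_rot: [0.103, 3.14, -0.0]
ft_force: [0.5, -5.2, 4.4]
grip_width: 0.005
grip_force: 2.9
```

```bash
python3 -c "
from h import *
go(-.035,-.195,.034)"
```

```text
t 12.85 at [ -35.31825755 -193.76448072] 0.034700003913490075 -> [-0.3 -1.2  0.7] dr [-0.     0.     0.001] F [ 0.5 -5.2  4.4]
```

send_rows(
  xyz=[
    [0,1,0],
    [0,2,0],
    [0,3,0],
    [0,4,0],
    [0,4,0],
    [0,5,0],
    [0,5,0],
    [0,6,0],
    [0,6,0],
    [0,6,0],
  ],
  dr=[
    [0,0,0],
    [0,0,0],
    [0,0,0],
    [0,0,0],
    [0,0,0],
    [0,0,0],
    [0,0,0],
    [0,0,0],
    [0,0,0],
    [0,0,0],
  ],
)

```text
time: 13.68
position: [0.5939, -0.0115, 0.0348]
tool_rot: [0.106, 3.14, -0.006]
ft_force: [-0.4, -9.4, 4.8]
grip_width: 0.006
grip_force: 5.3
```

```bash
python3 -c "
from h import *
go(-.035,-.195,.034)
im=get_image('top')
cv2.imwrite('pics/t4.png',cv2.resize(im[140:240,240:400],None,fx=5,fy=5)[:,:,::-1])"
```

```text
t 13.6833 at [ -35.33185276 -190.75415106] 0.03476053404383678 -> [-0.3 -4.2  0.8] dr [-0.004  0.    -0.001] F [-0.4 -9.4  4.8]
```

View pics/t4.png

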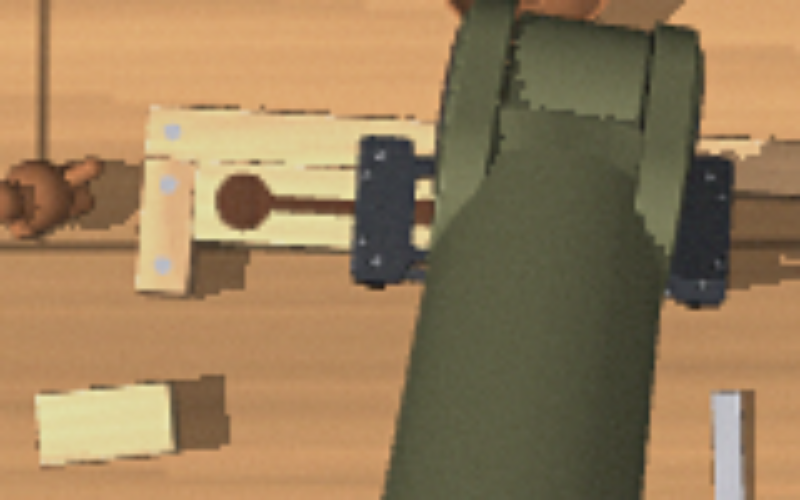

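The blank's left end meets the end stop at crop (193,205) and the force is rising. One firmer push, then I'll retreat.

send_rows(
  xyz=[
    [0,1,0],
    [0,2,0],
    [0,3,0],
    [0,4,0],
    [0,5,0],
    [0,5,0],
    [0,5,0],
    [0,5,0],
    [0,5,0],
    [0,5,0],
  ],
  dr=[
    [0,0,0],
    [0,0,0],
    [0,0,0],
    [0,0,0],
    [0,0,0],
    [0,0,0],
    [0,0,0],
    [0,0,0],
    [0,0,0],
    [0,0,0],
  ],
)

```text
time: 14.57
position: [0.5939, -0.0114, 0.0348]
tool_rot: [-0.11, -3.14, 0.014]
ft_force: [-0.5, -17.2, 6.5]
grip_width: 0.008
grip_force: 9.1
```

```bash
python3 -c "
from h import *
go(-.035,-.195,.034)"
```

```text
t 14.5667 at [ -35.33548592 -190.62523063] 0.03483691706850411 -> [-0.4 -4.4  0.9] dr [-0.009  0.    -0.004] F [ -0.5 -17.2   6.5]
```

Stalled hard (0.1 mm of travel at 17 N), so it is tight. Retreating to the right, then up and toward the robot to clear the view.

send_rows(
  xyz=[
    [0,-6,0],
    [0,-15,0],
    [0,-25,0],
    [0,-32,-5],
    [0,-36,-20],
    [0,-40,-40],
    [0,-46,-60],
    [0,-55,-80],
    [0,-70,-95],
    [0,-85,-100],
  ],
  dr=[
    [0,0,0],
    [0,0,0],
    [0,0,0],
    [0,0,0],
    [0,0,0],
    [0,0,0],
    [0,0,0],
    [0,0,0],
    [0,0,0],
    [0,0,0],
  ],
)

```text
time: 15.4
position: [0.5901, -0.0872, 0.1373]
tool_rot: [0.098, 3.137, 0.003]
ft_force: [-0.2, -0.6, 0.1]
grip_width: 0.008
grip_force: 0.0
```

send_rows(
  xyz=[
    [0,-15,0],
    [0,-30,0],
    [0,-48,0],
    [0,-64,0],
    [0,-80,0],
    [0,-95,0],
    [0,-108,0],
    [0,-115,0],
    [0,-115,0],
    [0,-115,0],
  ],
  dr=[
    [0,0,0],
    [0,0,0],
    [0,0,0],
    [0,0,0],
    [0,0,0],
    [0,0,0],
    [0,0,0],
    [0,0,0],
    [0,0,0],
    [0,0,0],
  ],
)

```text
time: 16.23
position: [0.5815, -0.2021, 0.1344]
tool_rot: [-0.102, -3.14, -0.001]
ft_force: [-0.2, 0.2, 0.1]
grip_width: 0.005
grip_force: 0.0
```

```bash
python3 -c "
from h import *
go(-.035,-.195,.034)
im=get_image('top')
b=blank(im=im,roi=(278,173,365,200)); print(b,fr(b[0]))
cv2.imwrite('pics/t5.png',cv2.resize(im[150:230,230:360],None,fx=6,fy=6)[:,:,::-1])"
```

```text
t 16.2333 at [ -35.13474012 -381.77266054] 0.1344320520733924 -> [ -0.3 186.7 100.6] dr [ 0.001 -0.     0.001] F [-0.2  0.2  0.1]
(array([0.61234583, 0.10368968]), array([149.22224426,  47.2843132 ]), 89.76033782958984) [-0.02448827 -0.07458776]
```

View pics/t5.png

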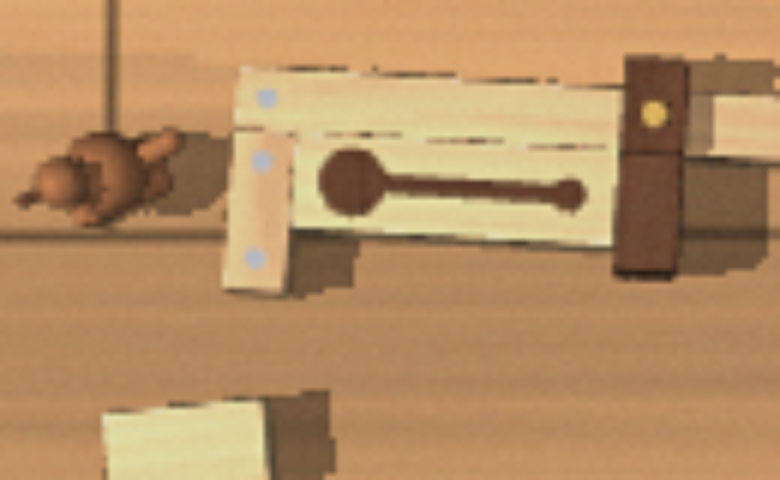

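The blank sits between the end stop (crop x≈292) and the stop (x≈617), along the seam. Next is a numeric check of the front edge and the seam.

```bash
python3 -c "
from h import *
im,h=pale('top')
def line(cols,rows,z,up):
    P=[]
    for c in cols:
        v=h[rows[0]:rows[1],c,2].astype(float)-h[rows[0]:rows[1],c,1]
        g=np.diff(v)*up; k=int(g.argmax()); 
        a,b,d=[g[min(max(k+i,0),len(g)-1)] for i in(-1,0,1)]; den=a-2*b+d
        P.append((c,rows[0]+k+.5+(0.5*(a-d)/den if den else 0)))
    q=cast('top',P,z); m=np.polyfit(q[:,1],q[:,0],1)
    for _ in range(3):
        r=q[:,0]-np.polyval(m,q[:,1]); q=q[abs(r)<=max(2*np.median(abs(r)),5e-4)]; m=np.polyfit(q[:,1],q[:,0],1)
    return m,len(q)
cols=range(283,330)
for n,l in dict(blankfront=line(cols,(183,196),.035,-1),fenceback=line(cols,(157,168),.03,1)).items(): print(n,'slope',l[0][0],'x at y=.1',np.polyval(l[0],.1),l[1])
"
```

```text
blankfront slope 0.0659531928457829 x at y=.1 0.5914009135128805 42
fenceback slope 0.07385714335808581 x at y=.1 0.6644794632737073 37
```

```bash
python3 -c "
from bench import *
print(close_job())"
```

```text
the job is handed in; nothing more can be done
None
```

I pushed the blank flat against the back fence, then pushed the sliding stop until the blank was tight against the end stop (0.1 mm of travel at 17 N). The final top view shows it home and parallel to the fence within 0.01 rad, and I handed the job in at about 16 s; no verdict came back.

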